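# Change over the seasoning caddy in the same order

### The arm

A 7-joint arm with a two-finger parallel gripper is mounted at the origin on a cart in front of the work surface, level with it; the furniture and walls round the work are solid. World frame = base frame: x ahead of the robot, y to its left, z up, the work surface at z = 0. Lengths are in mm, angles in rad, forces in N, time in s.
With the tool pointing down it reaches from about 425 to 1025 mm from the base axis. Payload 9.4 kg.
Tool frame: the origin (TCP) lies between the finger pads; the fingertips stand 8 mm ahead of it and the grasp point (between the pads) lies 11 mm behind it (nose_length is the distance from the TCP to the fingertips, in mm); z points along the fingers, y is the line along which they close (so a half turn about z gives the same grasp; the last joint's range is limited). The gripper opens to 85 mm and grips with 20 to 120 N. Pads are 22 mm wide; open, the fingers measure 114 mm over their backs; the gripper's body (76 mm by 85 mm) begins 54 mm behind the grasp point. The pads swing forward as they close: fully open they stand 13 mm farther back than shut.
Start: joints at [-1.367, 0.599, -0.003, 1.599, 0.002, 0.943, -0.08], TCP at [200.919, 696.603, 239.275] pointing down, gripper open.
Joint ranges: [-2.57, 2.57], [-0.35, 1.97], [-1.29, 1.29], [0.11, 2.56], [-1.05, 4.19], [0.11, 1.86], [-2.63, 2.63]. Speed limits (rad/s): [2.22, 2.22, 3.01, 3.01, 3.14, 3.14, 3.14].

### API

Orientations are given as a rotation vector (axis times angle).
In Python, from cell import * gives the robot as it stands.
- The arm moves only by the shell command python3 -m pendant 'ROWS'. ROWS is JSON, a list of rows, each an object with "travel": the shift along the tool's x, y, z as a fraction of full scale, a list of three; "rot": the turn, a rotation vector about the tool's x, y, z as a fraction of full scale, a list of three; "grip": the opening, from 0 (shut) to 1 (fully open). In form: [{"travel": [x, y, z], "rot": [ax, ay, az], "grip": grip}, ...]. A call has exactly 8 rows; each row shifts and turns the commanded pose from where the row before left it, along the tool's axes as they then stand; what a row does not reach is not made up. Full scale, the value 1, is 120 mm for a shift and 90 degrees for a turn. A row lasts 1/8 s, in which the tool goes at most 62.5 mm and 10.7 degrees, less where a joint would pass 70% of its speed; a pose out of reach is approached as far as the arm can. A call with a number of a shift or a turn outside -1 to 1 is refused whole. A call with a gripper value outside its range is refused whole. The fingers move at their own pace and stop on an object; the grip force is fixed at half the most. Time passes only in rows, so rows that do not move let the fingers close, or fill a call up. It gives the time, the measured TCP pose, the force, the opening and the grip force at its end, in the units of the state.
- get_state(): the state, without advancing time (a new reading comes with each control period).
- grab_frame(name): name is "scene" or "top"; returns the picture (400x640x3 uint8, red, green, blue); there is no depth.
- camera_info(name): a dict with "vertical_fov" (degrees; the focal length in pixels is half the picture's height over the tangent of half this angle, whatever the lens; pixels are square), "cx", "cy" (the principal point, pixels), "R" (3x3) and "t" (3): a world point X has camera coordinates R X + t. Camera axes: x right, y down, z forward; pixel columns grow to the right and rows downward; lengths in mm; the calibration is good to about 2 mm. A picture is of the moment at which its call begins. camera_info takes no time and is no camera call.
- hand_in(): hands the job in; it is judged then, once.
The state is a dict: "time": time; "joint_positions": joint angles; "dq": joint speeds; "joint_torque": joint torques, N m; "position": TCP position; "tcp_rot": TCP orientation; "force": force on the tool from outside, world axes, zero at the start; "ft_torque": the same for the moment, N m; "finger_gap": finger opening in mm; "gripper_force": force on a finger pad.
Only numpy, scipy, OpenCV 4.12 (cv2) and the standard library are available. Lean on these libraries where they do the work, as an engineer would, in place of code of your own. Each camera call takes 0.05 s, during which the arm holds its last target. There are 200 camera calls.

### The job

The old wooden caddy is due for a wash, so move the four seasonings over to the black wire caddy, one at a time, each into its own bay and standing upright, in the same left-to-right order (as you see the rows from your place), so that the cook still finds each one without looking. Take each one straight from caddy to caddy, with no stop on the worktop, set it down without dropping it or tipping it over, and do not disturb the cup and the pepper mill that stand near by; mind the wall cabinets that hang over the back of the worktop as you swing across.

Things in the scene. Friction and masses are not known exactly. Their poses are not given: they have to be found in the camera images.
- wooden_caddy: old caddy, pale wood, fixed, 94 x 336 mm, left or right of the other, one seasoning in each of its 4 bays. Origin: centre of underside, on the worktop; z up, +y to its left end, +x away from you, then turned by up to 0.28 rad. Bay centres x = 0, y = +120, +40, -40, -120 mm (left to right); bays 75 (y) x 79 (x) mm inside; floor at z = 8 mm, sides and partitions to 34, end boards to 61
- wire_caddy: new caddy, dark steel wire on a bright sheet-steel floor, fixed, 89 x 331 mm, empty. Origin: centre of underside; z up, +y to its left end, +x away from you, then turned by up to 0.28 rad. Bay centres x = 0, y = +120, +40, -40, -120 mm (left to right); bays 75 (y) x 80 (x) mm inside; floor at z = 10 mm, rim and partitions to 34, a loop handle at each end to 61
- salt_shaker: round glass salt shaker with a domed grey metal top, 44 mm diameter, 90 mm high, 0.1 kg; origin at the centre of its underside, z up. Grasp its sides about 60 mm above its underside
- essence_bottle: slender amber dropper bottle with a black rubber bulb on top, 102 mm high; round body 32 mm in diameter up to about 55 mm, then a shoulder and a 24 mm collar from 62 to 77 mm; 0.07 kg; origin at the centre of its underside, z up. Grasp the body about 52 mm above its underside
- mustard_pot: round white stoneware pot with a flat wooden lid and a small wooden knob (lid and knob do not come off), 60 mm diameter, straight sides up to 56 mm, lid to 69 mm, knob to 80 mm, 0.26 kg; origin at the centre of its underside, z up. Grasp its sides about 56 mm above its underside
- square_tin: square spice tin of plain bare metal with a closed cap, 48 x 48 mm (body below the cap 46 mm), 85 mm high, cap from 68 to 84 mm, 0.15 kg; origin at the centre of its underside, z up, its x and y axes square to its sides; turned by up to 0.2 rad in its bay. Grasp two facing sides about 62 mm above its underside
- brown_cup: bystander: glazed brown cup with a pale rim, 96 mm diameter, 80 mm high, behind the caddies; origin at the centre of its underside. Leave it alone
- mill_1: bystander: dark wooden pepper mill, 58 mm diameter, 170 mm high, at the left beside the range; origin at the centre of its underside. Leave it alone
Not all that is in view belongs to the job. Leave any blue or green look-alike of the essence_bottle alone.

How it is judged (in metres and radians):
At the end, for the whole second after the job is handed in: each of the four bays of the wire caddy holds one seasoning (moved over in the old left-to-right order), within 30 mm of the bay centre along the row and 35 mm across it, down on the floor (origin under 16 mm above the worktop), upright within 0.1 rad, at rest (under 0.02 m/s) ((y of salt_shaker in the frame of wire_caddy between 0.09 and 0.15 m or y of essence_bottle in the frame of wire_caddy between 0.09 and 0.15 m or y of mustard_pot in the frame of wire_caddy between 0.09 and 0.15 m or y of square_tin in the frame of wire_caddy between 0.09 and 0.15 m) and (y of salt_shaker in the frame of wire_caddy between 0.01 and 0.07 m or y of essence_bottle in the frame of wire_caddy between 0.01 and 0.07 m or y of mustard_pot in the frame of wire_caddy between 0.01 and 0.07 m or y of square_tin in the frame of wire_caddy between 0.01 and 0.07 m) and (y of salt_shaker in the frame of wire_caddy between -0.07 and -0.01 m or y of essence_bottle in the frame of wire_caddy between -0.07 and -0.01 m or y of mustard_pot in the frame of wire_caddy between -0.07 and -0.01 m or y of square_tin in the frame of wire_caddy between -0.07 and -0.01 m) and (y of salt_shaker in the frame of wire_caddy between -0.15 and -0.09 m or y of essence_bottle in the frame of wire_caddy between -0.15 and -0.09 m or y of mustard_pot in the frame of wire_caddy between -0.15 and -0.09 m or y of square_tin in the frame of wire_caddy between -0.15 and -0.09 m) and x of salt_shaker in the frame of wire_caddy between -0.035 and 0.035 m and height (world z) of each of salt_shaker, essence_bottle, mustard_pot, square_tin below 0.016 m and angle between each of salt_shaker, essence_bottle, mustard_pot, square_tin's own z axis and vertical below 0.1 rad and linear speed of each of salt_shaker, essence_bottle, mustard_pot, square_tin below 0.02 m/s and x of essence_bottle in the frame of wire_caddy between -0.035 and 0.035 m and x of mustard_pot in the frame of wire_caddy between -0.035 and 0.035 m and x of square_tin in the frame of wire_caddy between -0.035 and 0.035 m); the robot touches nothing.
It fails at once if a seasoning is put in a bay of the wire caddy whose counterpart in the wooden caddy still holds another one (wrong order) ((((y of salt_shaker in the frame of wooden_caddy between 0.09 and 0.15 m and height (world z) of salt_shaker below 0.03 m) or (y of essence_bottle in the frame of wooden_caddy between 0.09 and 0.15 m and height (world z) of essence_bottle below 0.03 m) or (y of mustard_pot in the frame of wooden_caddy between 0.09 and 0.15 m and height (world z) of mustard_pot below 0.03 m) or (y of square_tin in the frame of wooden_caddy between 0.09 and 0.15 m and height (world z) of square_tin below 0.03 m)) and ((y of salt_shaker in the frame of wire_caddy between 0.09 and 0.15 m and height (world z) of salt_shaker below 0.03 m) or (y of essence_bottle in the frame of wire_caddy between 0.09 and 0.15 m and height (world z) of essence_bottle below 0.03 m) or (y of mustard_pot in the frame of wire_caddy between 0.09 and 0.15 m and height (world z) of mustard_pot below 0.03 m) or (y of square_tin in the frame of wire_caddy between 0.09 and 0.15 m and height (world z) of square_tin below 0.03 m))) or (((y of salt_shaker in the frame of wooden_caddy between 0.01 and 0.07 m and height (world z) of salt_shaker below 0.03 m) or (y of essence_bottle in the frame of wooden_caddy between 0.01 and 0.07 m and height (world z) of essence_bottle below 0.03 m) or (y of mustard_pot in the frame of wooden_caddy between 0.01 and 0.07 m and height (world z) of mustard_pot below 0.03 m) or (y of square_tin in the frame of wooden_caddy between 0.01 and 0.07 m and height (world z) of square_tin below 0.03 m)) and ((y of salt_shaker in the frame of wire_caddy between 0.01 and 0.07 m and height (world z) of salt_shaker below 0.03 m) or (y of essence_bottle in the frame of wire_caddy between 0.01 and 0.07 m and height (world z) of essence_bottle below 0.03 m) or (y of mustard_pot in the frame of wire_caddy between 0.01 and 0.07 m and height (world z) of mustard_pot below 0.03 m) or (y of square_tin in the frame of wire_caddy between 0.01 and 0.07 m and height (world z) of square_tin below 0.03 m))) or (((y of salt_shaker in the frame of wooden_caddy between -0.07 and -0.01 m and height (world z) of salt_shaker below 0.03 m) or (y of essence_bottle in the frame of wooden_caddy between -0.07 and -0.01 m and height (world z) of essence_bottle below 0.03 m) or (y of mustard_pot in the frame of wooden_caddy between -0.07 and -0.01 m and height (world z) of mustard_pot below 0.03 m) or (y of square_tin in the frame of wooden_caddy between -0.07 and -0.01 m and height (world z) of square_tin below 0.03 m)) and ((y of salt_shaker in the frame of wire_caddy between -0.07 and -0.01 m and height (world z) of salt_shaker below 0.03 m) or (y of essence_bottle in the frame of wire_caddy between -0.07 and -0.01 m and height (world z) of essence_bottle below 0.03 m) or (y of mustard_pot in the frame of wire_caddy between -0.07 and -0.01 m and height (world z) of mustard_pot below 0.03 m) or (y of square_tin in the frame of wire_caddy between -0.07 and -0.01 m and height (world z) of square_tin below 0.03 m))) or (((y of salt_shaker in the frame of wooden_caddy between -0.15 and -0.09 m and height (world z) of salt_shaker below 0.03 m) or (y of essence_bottle in the frame of wooden_caddy between -0.15 and -0.09 m and height (world z) of essence_bottle below 0.03 m) or (y of mustard_pot in the frame of wooden_caddy between -0.15 and -0.09 m and height (world z) of mustard_pot below 0.03 m) or (y of square_tin in the frame of wooden_caddy between -0.15 and -0.09 m and height (world z) of square_tin below 0.03 m)) and ((y of salt_shaker in the frame of wire_caddy between -0.15 and -0.09 m and height (world z) of salt_shaker below 0.03 m) or (y of essence_bottle in the frame of wire_caddy between -0.15 and -0.09 m and height (world z) of essence_bottle below 0.03 m) or (y of mustard_pot in the frame of wire_caddy between -0.15 and -0.09 m and height (world z) of mustard_pot below 0.03 m) or (y of square_tin in the frame of wire_caddy between -0.15 and -0.09 m and height (world z) of square_tin below 0.03 m)))).
It fails at once if a seasoning is put down on the worktop instead of going straight from caddy to caddy (height (world z) of any of salt_shaker, essence_bottle, mustard_pot, square_tin below 0.004 m).
It fails at once if a seasoning is dropped (faster than 0.6 m/s while the fingers do not hold it: a fall of about 20 mm) ((linear speed of salt_shaker above 0.6 m/s and contact force between the fingers and salt_shaker below 0.2 N) or (linear speed of essence_bottle above 0.6 m/s and contact force between the fingers and essence_bottle below 0.2 N) or (linear speed of mustard_pot above 0.6 m/s and contact force between the fingers and mustard_pot below 0.2 N) or (linear speed of square_tin above 0.6 m/s and contact force between the fingers and square_tin below 0.2 N)).
It fails at once if a seasoning is tipped by more than 0.6 rad (angle between any of salt_shaker, essence_bottle, mustard_pot, square_tin's own z axis and vertical above 0.6 rad).
It fails at once if the cup or the pepper mill is moved by more than 25 mm (distance of any of brown_cup, mill_1 from where it was at the start of the episode above 0.025 m).
It also fails if it takes over 128 s, if anything falls off the work surface, if the arm or the gripper's body presses on something with over 40 N, if the wrist force passes 120 N, or if a joint passes its speed limit or range.

## Working session

There is one attempt and no reset: what is moved stays moved. The work goes in short steps, Python scripts to look and compute and a shell command to move; the robot and the scene stay as the last step left them, time stands still between calls to the robot, and variables do not carry over. Pictures are saved under pics/ and viewed, at most 16 in all, crops included, and the job is handed in when it is done.

```bash
mkdir -p pics; ls
python3 - <<'E'
from cell import *
import cv2
for n in("scene","top"):
    f=grab_frame(n); cv2.imwrite(f"pics/{n}0.png",f[:,:,::-1]); print(n,camera_info(n))
print(get_state())
E
```

```text
pics
scene {'vertical_fov': 43.28015579075861, 'cx': 319.76056988255317, 'cy': 200.74513359051826, 'R': array([[-0.59840388, -0.80113388, -0.00986437],
       [-0.33508665,  0.26143729, -0.9051892 ],
       [ 0.72775664, -0.53836331, -0.42489435]]), 't': array([335.5291333 , 205.40287064, 982.75858748])}
top {'vertical_fov': 55.1528921821907, 'cx': 320.6847539806608, 'cy': 203.6224776132869, 'R': array([[-0.05336708, -0.99856955, -0.00328622],
       [-0.97842452,  0.05294767, -0.19970478],
       [ 0.19959311, -0.00744234, -0.9798506 ]]), 't': array([ 80.03381047, 513.50282161, 969.46146461])}
{'time': 0.1, 'joint_positions': array([-1.36670848,  0.6000542 , -0.00254308,  1.600037  ,  0.00184413,
        0.94290781, -0.07978383]), 'dq': array([-1.88096822e-04, -1.42667547e-03, -3.22475447e-04, -1.55698263e-03,
        1.54603125e-03,  1.44972977e-03, -4.09706674e-06]), 'joint_torque': array([ 5.89966367e-03, -7.77991748e+01,  1.57015175e+00, -2.58622688e+01,
        1.26767694e-02,  5.52532219e-03,  4.80387058e-06]), 'position': array([200.81653641, 696.21220966, 238.5013661 ]), 'tcp_rot': array([-4.39452593e-01, -3.11067370e+00,  2.20670745e-03]), 'force': array([-0.80173947, -0.43903077, -0.96780618]), 'ft_torque': array([ 0.03325204,  0.06301922, -0.02275534]), 'gripper_force': 0.0, 'finger_gap': 85.16468058621727}
```

View pics/scene0.png

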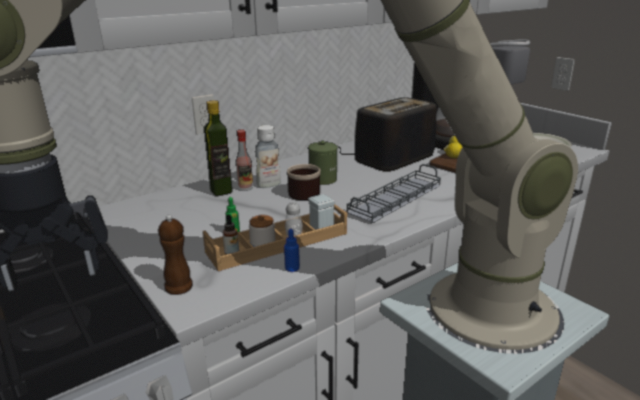

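View pics/top0.png

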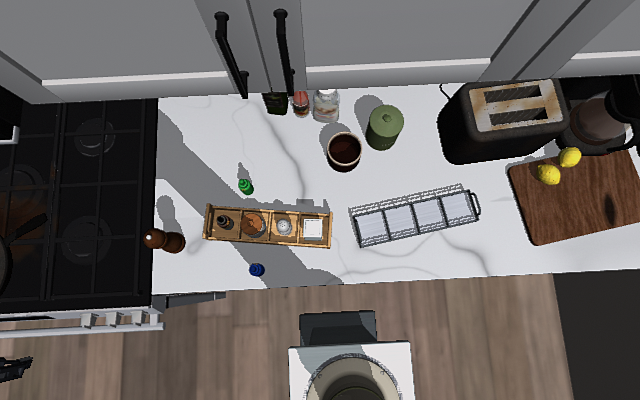

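The top view shows the wooden caddy at (205–332, 205–248), holding from the left: the essence bottle (223,222), mustard pot (254,223), salt shaker (284,227) and tin (313,229). The wire caddy is at (350–480, 187–247). There are three dropper bottles: green at (246,186) behind the caddy, blue at (257,269) in front of it, and a dark amber one in bay 1 at (223,222). The amber one fits the description, since it is amber with a black bulb and stands in a bay. I'll confirm that in an enlarged crop.

Run:
```python
import cv2
f=cv2.imread("pics/top0.png")
cv2.imwrite("pics/cropA.png",cv2.resize(f[175:285,198:348],None,fx=5,fy=5,interpolation=cv2.INTER_CUBIC))
cv2.imwrite("pics/cropB.png",cv2.resize(f[175:255,343:493],None,fx=5,fy=5,interpolation=cv2.INTER_CUBIC))
s=cv2.imread("pics/scene0.png")
cv2.imwrite("pics/cropC.png",cv2.resize(s[180:280,195:355],None,fx=5,fy=5,interpolation=cv2.INTER_CUBIC))
```

```text
(no output)
```

View pics/cropA.png

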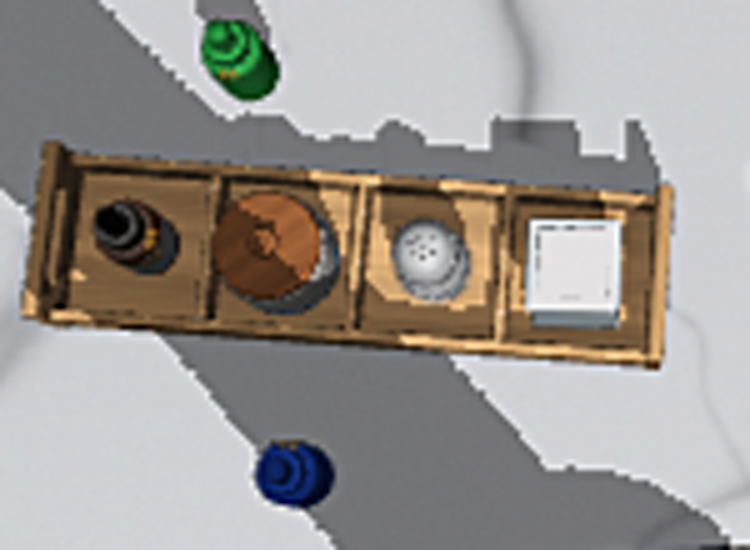

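View pics/cropB.png

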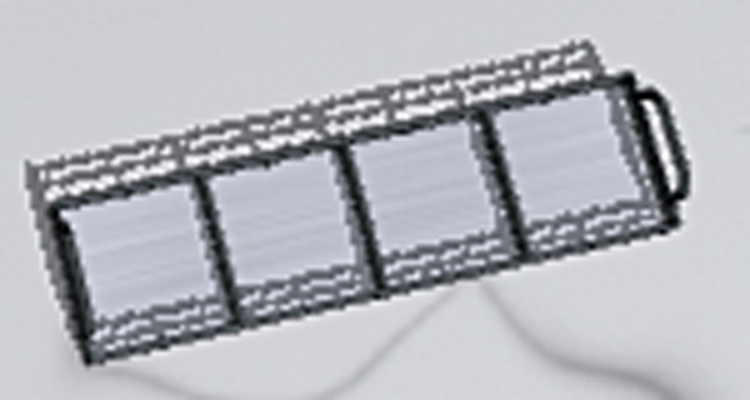

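View pics/cropC.png

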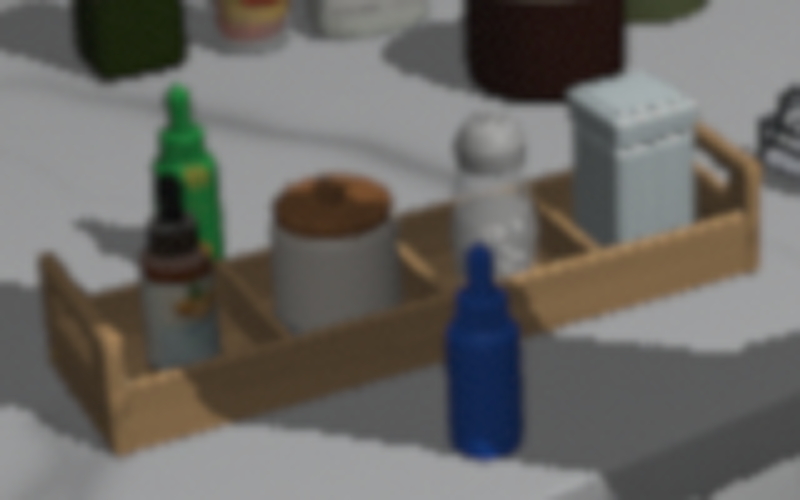

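In the crops the amber bottle with the black bulb in bay 1 is confirmed as the essence bottle; the plain blue and green ones stand outside the caddy. The order is essence, mustard, salt, tin. Next I turn the picked pixels into positions.

```bash
cat > h.py <<'E'
from cell import *
import numpy as np, sys
from scipy.spatial.transform import Rotation as Ro
def ray(n,uv,z):
    c=camera_info(n); f=200/np.tan(np.radians(c["vertical_fov"]/2))
    d=c["R"].T@np.array([(uv[0]-c["cx"])/f,(uv[1]-c["cy"])/f,1]); o=-c["R"].T@c["t"]
    return (o+d*(z-o[2])/d[2])[:2]
def go(x,y,z,yaw=None):
    "remaining travel/rot in tool axes, fractions; yaw = azimuth of tool y"
    s=get_state(); R=Ro.from_rotvec(s["tcp_rot"]).as_matrix()
    yt=R[:,1]; a=np.degrees(np.arctan2(yt[1],yt[0]))
    if yaw is None: yaw=a
    p=s["position"]; y_=np.radians(yaw); Y=np.array([np.cos(y_),np.sin(y_),0]); Z=np.array([0,0,-1.]); X=np.cross(Y,Z)
    d=np.array([x,y,z])-p
    print("t",round(s["time"],2),"pos",p.round(1),"yaw",round(a,1),"tilt",np.round(R[:2,2],4),"gap",round(s["finger_gap"],1),"F",s["force"].round(1),"gf",round(s["gripper_force"],1))
    dr=(yaw-a+90)%180-90
    print(" travel now-axes",(R.T@d/120).round(3)," final-axes",(np.array([X@d,Y@d,Z@d])/120).round(3),"rotz",round(-dr/90,3))
E
cat > m.py <<'E'
from h import *
A=lambda x,y:((x+.5)/5-.5+198,(y+.5)/5-.5+175)
B=lambda x,y:((x+.5)/5-.5+343,(y+.5)/5-.5+175)
C=lambda x,y:((x+.5)/5-.5+195,(y+.5)/5-.5+180)
def caddy(K,P):
    # partition tops (back,front) left to right at z=34 ; local y +80,0,-80
    q=[(ray("top",K(*b),34),ray("top",K(*f),34)) for b,f in P]
    m=np.array([(b+f)/2 for b,f in q]); c=m.mean(0); d=m[0]-m[-1]
    print("mids",m.round(1).tolist(),"len",np.linalg.norm(d),"part.lengths",[round(float(np.linalg.norm(b-f))) for b,f in q])
    u=d/np.linalg.norm(d); yaw=np.degrees(np.arctan2(-u[0],u[1])); print("centre",c.round(1),"yaw",yaw.round(2))
    for k in(120,40,-40,-120): print("  bay",k,(c+k*u).round(1))
caddy(A,[((218,178),(209,318)),((364,184),(355,327)),((508,194),(500,340))])
caddy(B,[((203,180),(235,322)),((343,148),(375,293)),((482,115),(520,255))])
for n,p,z in[("ess",(113,221),108),("must lid",(267,246),77),("must knob",(264,238),88),("salt",(424,248),95),("blue",(280,470),100)]: print(n,ray("top",A(*p),z).round(1))
t=[ray("top",A(*p),93) for p in((530,220),(620,222),(617,308),(528,305))]; t=np.array(t); print("tin",t.mean(0).round(1),t.round(1).tolist())
for n,p,z in[("ess",(171,182),109),("must knob",(332,180),88),("salt",(491,113),98),("tin",(632,100),93)]: print("scene",n,ray("scene",C(*p),z).round(1))
E
python3 m.py
```

```text
mids [[476.3, 270.9], [468.0, 192.6], [457.6, 115.4]] len 156.63791325730952 part.lengths [76, 78, 79]
centre [467.3 193. ] yaw -6.84
  bay 120 [481.6 312.1]
  bay 40 [472.1 232.7]
  bay -40 [462.6 153.3]
  bay -120 [453.   73.8]
mids [[453.6, -120.7], [466.0, -197.4], [481.2, -275.9]] len 157.59996238906356 part.lengths [78, 80, 78]
centre [ 466.9 -198. ] yaw 10.11
  bay 120 [445.9 -79.9]
  bay 40 [ 459.9 -158.6]
  bay -40 [ 474.  -237.4]
  bay -120 [ 488.  -316.1]
ess [480.5 305.7]
must lid [468.7 234.5]
must knob [471.2 234. ]
salt [460.5 152.1]
blue [353.6 225.9]
tin [448.8  76.9] [[472.3, 98.0], [468.8, 52.5], [425.2, 56.3], [429.1, 101.0]]
scene ess [466.7 317.8]
scene must knob [461.6 240.5]
scene salt [458.6 154.6]
scene tin [437.8  86.9]
```

```bash
python3 -m pendant '[{"travel":[0,0,0],"rot":[0,0,0.112],"grip":1},{"travel":[0,0,0],"rot":[0,0,0.112],"grip":1},{"travel":[0,0,0],"rot":[0,0,0.112],"grip":1},{"travel":[0,0,0],"rot":[0,0,0.112],"grip":1},{"travel":[0,0,0],"rot":[0,0,0.112],"grip":1},{"travel":[0,0,0],"rot":[0,0,0.112],"grip":1},{"travel":[0,0,0],"rot":[0,0,0.112],"grip":1},{"travel":[0,0,0],"rot":[0,0,0.112],"grip":1}]'
python3 -c "
from h import *
go(480.5,305.7,200,-6.8)"
```

```text
time: 1.1
position: [200.7, 696.4, 238.8]
tcp_rot: [2.354, 2.08, -0.001]
force: [-0.9, 0.5, -0.6]
finger_gap: 84.9
gripper_force: 0.0
t 1.1 pos [200.7 696.4 238.8] yaw -7.1 tilt [-0.0002 -0.0008] gap 84.9 F [-0.9  0.5 -0.6] gf 0.0
 travel now-axes [-2.944  2.714  0.325]  final-axes [-2.957  2.701  0.323] rotz -0.003
```

```bash
python3 -m pendant '[{"travel":[-0.15,0.14,0],"rot":[0,0,0],"grip":1},{"travel":[-0.25,0.23,0],"rot":[0,0,0],"grip":1},{"travel":[-0.25,0.23,0],"rot":[0,0,0],"grip":1},{"travel":[-0.25,0.23,0],"rot":[0,0,0],"grip":1},{"travel":[-0.25,0.23,0],"rot":[0,0,0],"grip":1},{"travel":[-0.25,0.23,0],"rot":[0,0,0],"grip":1},{"travel":[-0.25,0.23,0],"rot":[0,0,0],"grip":1},{"travel":[-0.25,0.23,0],"rot":[0,0,0],"grip":1}]' | head -2
python3 -m pendant '[{"travel":[-0.25,0.23,0],"rot":[0,0,0],"grip":1},{"travel":[-0.25,0.23,0],"rot":[0,0,0],"grip":1},{"travel":[-0.25,0.23,0.05],"rot":[0,0,0],"grip":1},{"travel":[-0.25,0.23,0.1],"rot":[0,0,0],"grip":1},{"travel":[-0.04,0.05,0.17],"rot":[0,0,0],"grip":1},{"travel":[0,0,0],"rot":[0,0,0],"grip":1},{"travel":[0,0,0],"rot":[0,0,0],"grip":1},{"travel":[0,0,0],"rot":[0,0,0],"grip":1}]'
python3 - <<'E'
from h import *
import cv2
go(480.5,305.7,49,-6.8)
s=grab_frame("scene")[170:290,180:340,::-1]; t=grab_frame("top")[165:285,180:340,::-1]
cv2.imwrite("pics/a1.png",cv2.resize(np.hstack([s,t]),None,fx=2.5,fy=2.5,interpolation=cv2.INTER_CUBIC))
E
```

```text
time: 2.1
position: [383.9, 442.8, 239.4]
time: 3.1
position: [483.5, 308.7, 201.6]
tcp_rot: [-2.346, -2.089, -0.002]
force: [0.9, 0.3, 0.1]
finger_gap: 85.1
gripper_force: 0.0
t 3.1 pos [483.5 308.7 201.6] yaw -6.6 tilt [0.0007 0.0008] gap 85.1 F [0.9 0.3 0.1] gf 0.0
 travel now-axes [-0.029 -0.023  1.272]  final-axes [-0.028 -0.022  1.272] rotz 0.002
```

View pics/a1.png

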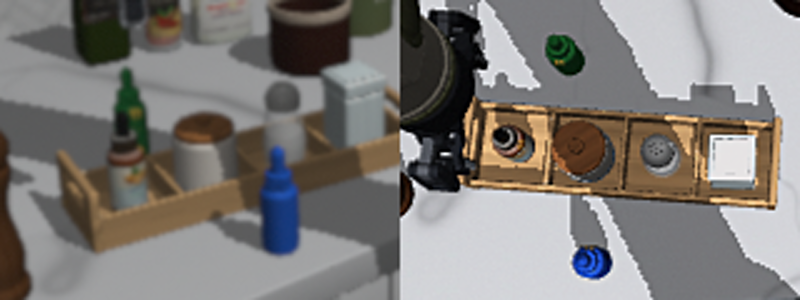

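The scene view shows the bottle with the gripper above it, out of the crop. In the top view the gripper body covers (180–212, 170–240). It is displaced outward by parallax and lies square to the row. I descend partway and check closer.

```bash
python3 -m pendant '[{"travel":[-0.02,-0.02,0.1],"rot":[0,0,0],"grip":1},{"travel":[0,0,0.1],"rot":[0,0,0],"grip":1},{"travel":[0,0,0.1],"rot":[0,0,0],"grip":1},{"travel":[0,0,0.1],"rot":[0,0,0],"grip":1},{"travel":[0,0,0.1],"rot":[0,0,0],"grip":1},{"travel":[0,0,0.1],"rot":[0,0,0],"grip":1},{"travel":[0,0,0],"rot":[0,0,0],"grip":1},{"travel":[0,0,0],"rot":[0,0,0],"grip":1}]' |head -2
python3 - <<'E'
from h import *
import cv2
go(480.5,305.7,49,-6.8)
s=grab_frame("scene")[150:270,180:340,::-1]; t=grab_frame("top")[165:285,180:340,::-1]
cv2.imwrite("pics/a2.png",cv2.resize(np.hstack([s,t]),None,fx=2.5,fy=2.5,interpolation=cv2.INTER_CUBIC))
def proj(n,X):
    c=camera_info(n); f=200/np.tan(np.radians(c["vertical_fov"]/2)); v=c["R"]@X+c["t"]; return v[0]/v[2]*f+c["cx"],v[1]/v[2]*f+c["cy"]
p=get_state()["position"]
for dz in(-8,11,54): 
  for n in("scene","top"): print(n,dz,[tuple(np.round(proj(n,p+[e*.993,-e*.119,dz+10]),1)) for e in(-50,0,50)])
E
```

```text
time: 4.2
position: [481.3, 305.9, 129.0]
t 4.2 pos [481.3 305.9 129. ] yaw -6.7 tilt [0.0002 0.0001] gap 85.6 F [ 0.1 -0.2  0.4] gf 0.0
 travel now-axes [-0.002 -0.006  0.667]  final-axes [-0.002 -0.006  0.667] rotz 0.001
scene -8 [(np.float64(238.0), np.float64(211.8)), (np.float64(229.6), np.float64(203.1)), (np.float64(221.8), np.float64(195.1))]
top -8 [(np.float64(215.1), np.float64(237.3)), (np.float64(217.6), np.float64(216.9)), (np.float64(220.0), np.float64(197.0))]
scene 11 [(np.float64(237.3), np.float64(203.7)), (np.float64(228.9), np.float64(195.3)), (np.float64(221.0), np.float64(187.5))]
top 11 [(np.float64(212.9), np.float64(236.4)), (np.float64(215.5), np.float64(215.6)), (np.float64(217.9), np.float64(195.3))]
scene 54 [(np.float64(235.7), np.float64(185.0)), (np.float64(227.1), np.float64(177.1)), (np.float64(219.2), np.float64(169.8))]
top 54 [(np.float64(207.6), np.float64(234.2)), (np.float64(210.3), np.float64(212.4)), (np.float64(213.0), np.float64(191.2))]
```

View pics/a2.png

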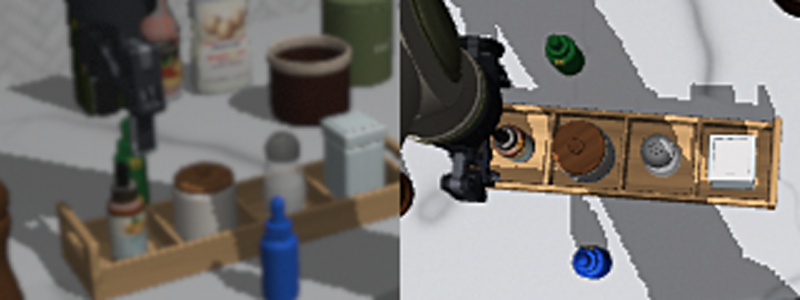

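The scene view shows the bulb tip at (229,215), below the mid-point between the fingers (229.6). The front finger tip is at (238,210), as predicted. The grasp is aligned, so I descend, close and lift.

```bash
python3 -m pendant '[{"travel":[0,0,0.12],"rot":[0,0,0],"grip":1},{"travel":[0,0,0.15],"rot":[0,0,0],"grip":1},{"travel":[0,0,0.15],"rot":[0,0,0],"grip":1},{"travel":[0,0,0.15],"rot":[0,0,0],"grip":1},{"travel":[0,0,0.1],"rot":[0,0,0],"grip":1},{"travel":[0,0,0],"rot":[0,0,0],"grip":1},{"travel":[0,0,0],"rot":[0,0,0],"grip":0},{"travel":[0,0,0],"rot":[0,0,0],"grip":0}]'
python3 -m pendant '[{"travel":[0,0,0],"rot":[0,0,0],"grip":0},{"travel":[0,0,0],"rot":[0,0,0],"grip":0},{"travel":[0,0,0],"rot":[0,0,0],"grip":0},{"travel":[0,0,0],"rot":[0,0,0],"grip":0},{"travel":[0,0,0],"rot":[0,0,0],"grip":0},{"travel":[0,0,-0.04],"rot":[0,0,0],"grip":0},{"travel":[0,0,-0.04],"rot":[0,0,0],"grip":0},{"travel":[0,0,-0.04],"rot":[0,0,0],"grip":0}]'
python3 -c "
from h import *
go(445.9,-79.9,180,10.1)"
```

```text
time: 5.3
position: [481.4, 306.1, 49.1]
tcp_rot: [2.348, 2.087, 0.002]
force: [-0.7, 0.6, -0.0]
finger_gap: 51.6
gripper_force: 0.0
time: 6.3
position: [481.1, 305.9, 63.3]
tcp_rot: [2.348, 2.087, 0.0]
force: [-0.1, -0.5, -0.9]
finger_gap: 30.4
gripper_force: 59.3
t 6.3 pos [481.1 305.9  63.3] yaw -6.7 tilt [0.0001 0.    ] gap 30.4 F [-0.1 -0.5 -0.9] gf 59.3
 travel now-axes [-3.227  0.086 -0.973]  final-axes [-3.114 -0.852 -0.973] rotz -0.187
```

```bash
python3 -m pendant '[{"travel":[0,0,-0.1],"rot":[0,0,0],"grip":0},{"travel":[0,0,-0.17],"rot":[0,0,0],"grip":0},{"travel":[0,0,-0.2],"rot":[0,0,0],"grip":0},{"travel":[0,0,-0.2],"rot":[0,0,0],"grip":0},{"travel":[0,0,-0.2],"rot":[0,0,0],"grip":0},{"travel":[0,0,-0.1],"rot":[0,0,-0.047],"grip":0},{"travel":[0,0,0],"rot":[0,0,-0.08],"grip":0},{"travel":[0,0,0],"rot":[0,0,-0.06],"grip":0}]'|head -2
python3 -m pendant '[{"travel":[-0.08,-0.02,0],"rot":[0,0,0],"grip":0},{"travel":[-0.16,-0.044,0],"rot":[0,0,0],"grip":0},{"travel":[-0.25,-0.07,0],"rot":[0,0,0],"grip":0},{"travel":[-0.28,-0.076,0],"rot":[0,0,0],"grip":0},{"travel":[-0.28,-0.076,0],"rot":[0,0,0],"grip":0},{"travel":[-0.28,-0.076,0],"rot":[0,0,0],"grip":0},{"travel":[-0.28,-0.076,0],"rot":[0,0,0],"grip":0},{"travel":[-0.28,-0.076,0],"rot":[0,0,0],"grip":0}]'|head -2
python3 -m pendant '[{"travel":[-0.28,-0.076,0],"rot":[0,0,0],"grip":0},{"travel":[-0.28,-0.076,0],"rot":[0,0,0],"grip":0},{"travel":[-0.28,-0.076,0],"rot":[0,0,0],"grip":0},{"travel":[-0.22,-0.06,0],"rot":[0,0,0],"grip":0},{"travel":[-0.11,-0.03,0],"rot":[0,0,0],"grip":0},{"travel":[-0.03,-0.01,0],"rot":[0,0,0],"grip":0},{"travel":[0,0,0],"rot":[0,0,0],"grip":0},{"travel":[0,0,0],"rot":[0,0,0],"grip":0}]'
python3 - <<'E'
from h import *
import cv2
go(445.9,-79.9,52,10.1)
s=grab_frame("scene")[120:240,300:460,::-1]; t=grab_frame("top")[165:285,330:490,::-1]
cv2.imwrite("pics/a3.png",cv2.resize(np.hstack([s,t]),None,fx=2.5,fy=2.5,interpolation=cv2.INTER_CUBIC))
E
```

```text
time: 7.3
position: [481.1, 305.9, 180.3]
time: 8.3
position: [459.2, 69.3, 179.5]
time: 9.3
position: [446.8, -76.0, 179.2]
tcp_rot: [-2.016, -2.409, -0.0]
force: [-0.2, 0.3, -0.5]
finger_gap: 30.6
gripper_force: 59.4
t 9.3 pos [446.8 -76.  179.2] yaw 10.2 tilt [-0.0001  0.0003] gap 30.6 F [-0.2  0.3 -0.5] gf 59.4
 travel now-axes [-0.031 -0.013  1.06 ]  final-axes [-0.031 -0.013  1.06 ] rotz 0.001
```

View pics/a3.png

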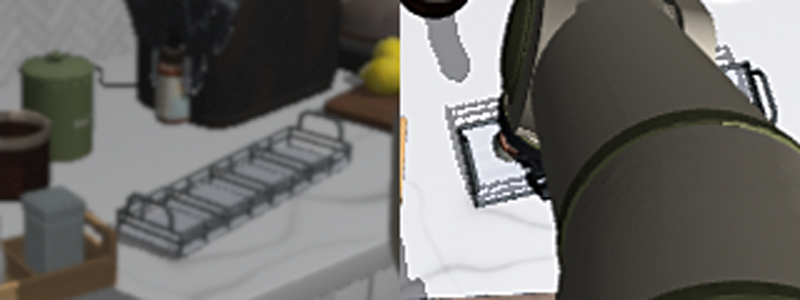

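The scene view shows the bottle held upright at (369,158), with the wire caddy below it. I correct 4 mm, lower it and release.

```bash
python3 -m pendant '[{"travel":[-0.031,-0.013,0.08],"rot":[0,0,0],"grip":0},{"travel":[0,0,0.15],"rot":[0,0,0],"grip":0},{"travel":[0,0,0.18],"rot":[0,0,0],"grip":0},{"travel":[0,0,0.18],"rot":[0,0,0],"grip":0},{"travel":[0,0,0.15],"rot":[0,0,0],"grip":0},{"travel":[0,0,0.12],"rot":[0,0,0],"grip":0},{"travel":[0,0,0.08],"rot":[0,0,0],"grip":0},{"travel":[0,0,0.05],"rot":[0,0,0],"grip":0}]'|head -2
python3 -m pendant '[{"travel":[0,0,0.03],"rot":[0,0,0],"grip":0},{"travel":[0,0,0.02],"rot":[0,0,0],"grip":0},{"travel":[0,0,0.01],"rot":[0,0,0],"grip":0},{"travel":[0,0,0],"rot":[0,0,0],"grip":0},{"travel":[0,0,0],"rot":[0,0,0],"grip":0},{"travel":[0,0,0],"rot":[0,0,0],"grip":0},{"travel":[0,0,0],"rot":[0,0,0],"grip":0},{"travel":[0,0,0],"rot":[0,0,0],"grip":0}]'
python3 -c "
from h import *
go(445.9,-79.9,51,10.1)"
```

```text
time: 10.4
position: [445.6, -80.9, 59.8]
time: 11.4
position: [445.8, -80.8, 53.3]
tcp_rot: [2.017, 2.408, 0.0]
force: [0.7, 0.1, -1.3]
finger_gap: 30.3
gripper_force: 59.4
t 11.4 pos [445.8 -80.8  53.3] yaw 10.1 tilt [ 0.0001 -0.    ] gap 30.3 F [ 0.7  0.1 -1.3] gf 59.4
 travel now-axes [0.007 0.002 0.019]  final-axes [0.007 0.002 0.019] rotz 0.0
```

```bash
python3 -m pendant '[{"travel":[0.005,0,0.012],"rot":[0,0,0],"grip":0},{"travel":[0,0,0.007],"rot":[0,0,0],"grip":0},{"travel":[0,0,0],"rot":[0,0,0],"grip":0},{"travel":[0,0,0],"rot":[0,0,0],"grip":0.5},{"travel":[0,0,0],"rot":[0,0,0],"grip":0.8},{"travel":[0,0,0],"rot":[0,0,0],"grip":1},{"travel":[0,0,0],"rot":[0,0,0],"grip":1},{"travel":[0,0,0],"rot":[0,0,0],"grip":1}]'
python3 -m pendant '[{"travel":[0,0,-0.08],"rot":[0,0,0],"grip":1},{"travel":[0,0,-0.15],"rot":[0,0,0],"grip":1},{"travel":[0,0,-0.2],"rot":[0,0,0],"grip":1},{"travel":[0,0,-0.2],"rot":[0,0,0],"grip":1},{"travel":[0,0,-0.2],"rot":[0,0,0],"grip":1},{"travel":[0,0,-0.2],"rot":[0,0,0.04],"grip":1},{"travel":[0,0,-0.05],"rot":[0,0,0.08],"grip":1},{"travel":[0,0,0],"rot":[0,0,0.067],"grip":1}]'|head -2
python3 - <<'E'
from h import *
import cv2
go(470.5,234.2,53,-6.8)
s=grab_frame("scene")[120:240,300:460,::-1]; t=grab_frame("top")[165:285,330:490,::-1]
cv2.imwrite("pics/a4.png",cv2.resize(np.hstack([s,t]),None,fx=2.5,fy=2.5,interpolation=cv2.INTER_CUBIC))
E
```

```text
time: 12.4
position: [445.7, -80.2, 51.0]
tcp_rot: [2.017, 2.408, -0.0]
force: [0.7, -0.3, -0.1]
finger_gap: 85.5
gripper_force: 0.0
time: 13.4
position: [445.8, -80.1, 182.0]
t 13.4 pos [445.8 -80.1 182. ] yaw -6.9 tilt [0.002  0.0005] gap 85.6 F [-0.1 -0.4 -0.1] gf 0.0
 travel now-axes [ 2.624 -0.114  1.076]  final-axes [ 2.625 -0.106  1.075] rotz -0.002
```

View pics/a4.png

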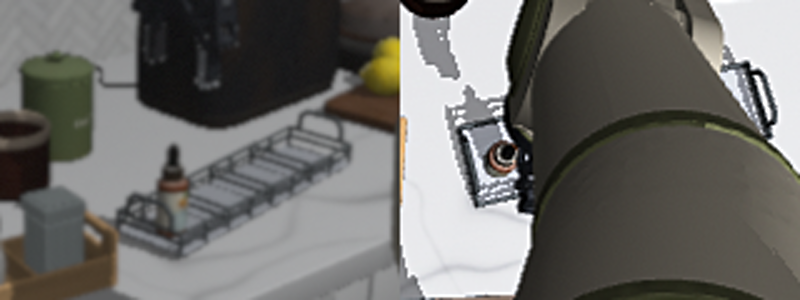

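The bottle stands upright in wire bay 1: bulb at top (373,226), scene (369,181). Next is the mustard pot.

```bash
python3 -m pendant '[{"travel":[0.12,-0.005,0],"rot":[0,0,0],"grip":1},{"travel":[0.25,-0.01,0],"rot":[0,0,0],"grip":1},{"travel":[0.3,-0.012,0],"rot":[0,0,0],"grip":1},{"travel":[0.4,-0.016,0],"rot":[0,0,0],"grip":1},{"travel":[0.4,-0.016,0],"rot":[0,0,0],"grip":1},{"travel":[0.4,-0.016,0],"rot":[0,0,0],"grip":1},{"travel":[0.4,-0.016,0],"rot":[0,0,0],"grip":1},{"travel":[0.25,-0.012,0],"rot":[0,0,0],"grip":1}]'|head -2
python3 -m pendant '[{"travel":[0.1,-0.003,0.05],"rot":[0,0,0],"grip":1},{"travel":[0,0,0.12],"rot":[0,0,0],"grip":1},{"travel":[0,0,0.12],"rot":[0,0,0],"grip":1},{"travel":[0,0,0.12],"rot":[0,0,0],"grip":1},{"travel":[0,0,0.1],"rot":[0,0,0],"grip":1},{"travel":[0,0,0],"rot":[0,0,0],"grip":1},{"travel":[0,0,0],"rot":[0,0,0],"grip":1},{"travel":[0,0,0],"rot":[0,0,0],"grip":1}]'|head -2
python3 - <<'E'
from h import *
import cv2
go(470.5,234.2,53,-6.8)
s=grab_frame("scene")[150:270,180:340,::-1]; t=grab_frame("top")[165:285,180:340,::-1]
cv2.imwrite("pics/a5.png",cv2.resize(np.hstack([s,t]),None,fx=2.5,fy=2.5,interpolation=cv2.INTER_CUBIC))
E
```

```text
time: 14.5
position: [468.0, 225.1, 180.4]
time: 15.5
position: [470.1, 233.6, 119.9]
t 15.5 pos [470.1 233.6 119.9] yaw -6.7 tilt [0.0007 0.0004] gap 85.6 F [-0.4  0.2 -1. ] gf 0.0
 travel now-axes [0.005 0.002 0.557]  final-axes [0.005 0.003 0.557] rotz 0.001
```

View pics/a5.png

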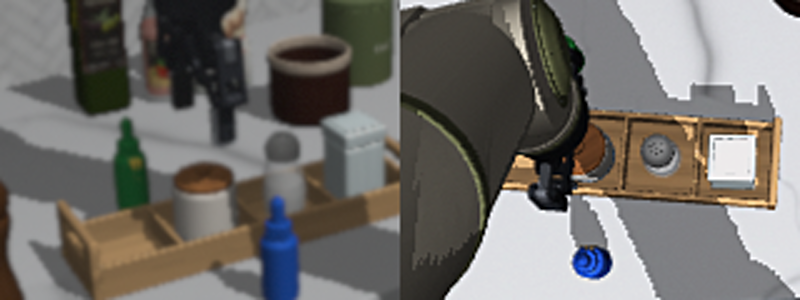

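The fingers straddle the pot: finger tips at scene crop (182,105) and (222,140), pot knob at (206,165). I descend and grasp.

```bash
python3 -m pendant '[{"travel":[0.005,0.003,0.1],"rot":[0,0,0],"grip":1},{"travel":[0,0,0.1],"rot":[0,0,0],"grip":1},{"travel":[0,0,0.1],"rot":[0,0,0],"grip":1},{"travel":[0,0,0.1],"rot":[0,0,0],"grip":1},{"travel":[0,0,0.08],"rot":[0,0,0],"grip":1},{"travel":[0,0,0.05],"rot":[0,0,0],"grip":1},{"travel":[0,0,0.027],"rot":[0,0,0],"grip":1},{"travel":[0,0,0],"rot":[0,0,0],"grip":1}]'
python3 -m pendant '[{"travel":[0,0,0],"rot":[0,0,0],"grip":0},{"travel":[0,0,0],"rot":[0,0,0],"grip":0},{"travel":[0,0,0],"rot":[0,0,0],"grip":0},{"travel":[0,0,0],"rot":[0,0,0],"grip":0},{"travel":[0,0,0],"rot":[0,0,0],"grip":0},{"travel":[0,0,-0.03],"rot":[0,0,0],"grip":0},{"travel":[0,0,-0.04],"rot":[0,0,0],"grip":0},{"travel":[0,0,-0.05],"rot":[0,0,0],"grip":0}]'
python3 -c "
from h import *
go(459.9,-158.6,180,10.1)"
```

```text
time: 16.6
position: [470.3, 234.0, 52.5]
tcp_rot: [2.348, 2.087, -0.0]
force: [-1.0, 0.6, 0.6]
finger_gap: 85.8
gripper_force: 0.0
time: 17.6
position: [470.2, 234.0, 67.3]
tcp_rot: [-2.348, -2.087, 0.0]
force: [0.1, -0.6, -2.1]
finger_gap: 57.7
gripper_force: 64.7
t 17.6 pos [470.2 234.   67.3] yaw -6.7 tilt [-0.0002 -0.0002] gap 57.7 F [ 0.1 -0.6 -2.1] gf 64.7
 travel now-axes [-3.26   0.298 -0.939]  final-axes [-3.206 -0.658 -0.94 ] rotz -0.187
```

```bash
python3 -m pendant '[{"travel":[0,0,-0.1],"rot":[0,0,0],"grip":0},{"travel":[0,0,-0.17],"rot":[0,0,0],"grip":0},{"travel":[0,0,-0.2],"rot":[0,0,0],"grip":0},{"travel":[0,0,-0.2],"rot":[0,0,0],"grip":0},{"travel":[0,0,-0.17],"rot":[0,0,0],"grip":0},{"travel":[0,0,-0.1],"rot":[0,0,-0.047],"grip":0},{"travel":[0,0,0],"rot":[0,0,-0.08],"grip":0},{"travel":[0,0,0],"rot":[0,0,-0.06],"grip":0}]'|head -2
python3 -m pendant '[{"travel":[-0.08,-0.017,0],"rot":[0,0,0],"grip":0},{"travel":[-0.16,-0.033,0],"rot":[0,0,0],"grip":0},{"travel":[-0.25,-0.052,0],"rot":[0,0,0],"grip":0},{"travel":[-0.28,-0.058,0],"rot":[0,0,0],"grip":0},{"travel":[-0.28,-0.058,0],"rot":[0,0,0],"grip":0},{"travel":[-0.28,-0.058,0],"rot":[0,0,0],"grip":0},{"travel":[-0.28,-0.058,0],"rot":[0,0,0],"grip":0},{"travel":[-0.28,-0.058,0],"rot":[0,0,0],"grip":0}]'|head -2
python3 -m pendant '[{"travel":[-0.28,-0.058,0],"rot":[0,0,0],"grip":0},{"travel":[-0.28,-0.058,0],"rot":[0,0,0],"grip":0},{"travel":[-0.28,-0.058,0],"rot":[0,0,0],"grip":0},{"travel":[-0.25,-0.05,0],"rot":[0,0,0],"grip":0},{"travel":[-0.15,-0.03,0],"rot":[0,0,0],"grip":0},{"travel":[-0.08,-0.016,0],"rot":[0,0,0],"grip":0},{"travel":[0,0,0],"rot":[0,0,0],"grip":0},{"travel":[0,0,0],"rot":[0,0,0],"grip":0}]'
python3 - <<'E'
from h import *
import cv2
go(459.9,-158.6,80,10.1)
cv2.imwrite("pics/s6.png",grab_frame("scene")[:,:,::-1]); cv2.imwrite("pics/t6.png",grab_frame("top")[:,:,::-1])
b=(372.8,225.8)
for z in(105,110): print("ess placed",ray("top",b,z).round(1))
E
```

```text
time: 18.6
position: [470.1, 234.0, 180.7]
time: 19.6
position: [462.9, -0.0, 179.9]
time: 20.6
position: [459.5, -158.4, 179.8]
tcp_rot: [-2.016, -2.408, -0.0]
force: [0.8, 0.5, -2.8]
finger_gap: 57.5
gripper_force: 64.7
t 20.6 pos [ 459.5 -158.4  179.8] yaw 10.1 tilt [-0.0002  0.0004] gap 57.5 F [ 0.8  0.5 -2.8] gf 64.7
 travel now-axes [-0.002  0.003  0.831]  final-axes [-0.002  0.003  0.831] rotz 0.0
ess placed [442.8 -74.1]
ess placed [442.1 -73.4]
```

Run:
```python
import cv2,numpy as np
t=cv2.imread("pics/t6.png")[170:270,340:420]; s=cv2.imread("pics/s6.png")[130:230,340:420]
cv2.imwrite("pics/a6.png",cv2.resize(np.hstack([t,s]),None,fx=5,fy=5,interpolation=cv2.INTER_CUBIC))
```

```text
(no output)
```

View pics/a6.png

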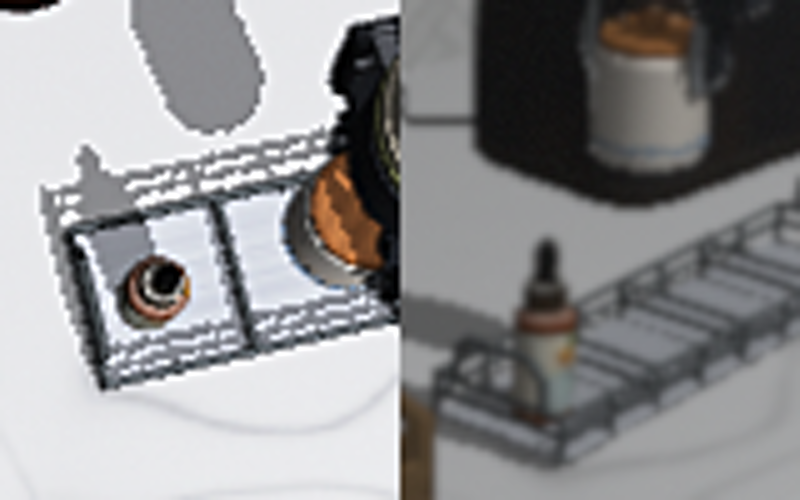

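Run:
```python
from h import *
K=lambda x,y:((x+.5)/5-.5+340,(y+.5)/5-.5+170)
print("bulb",ray("top",K(170,274),111).round(1),"collar/shoulder",ray("top",K(157,290),68).round(1))
S=lambda x,y:((x-400+.5)/5-.5+340,(y+.5)/5-.5+130)
print("scene bulb",ray("scene",S(546,242),111).round(1))
for n,p in dict(LB=(75,228),LF=(103,385),PB=(215,203),PF=(248,350)).items(): print(n,ray("top",K(*p),34).round(1))
print("sc: handle-end/part", )
```

```text
bulb [445.4 -75.5] collar/shoulder [443.5 -74.3]
scene bulb [436.1 -64.7]
LB [483.9 -37.4]
LF [398.8 -46.3]
PB [ 493.5 -114. ]
PF [ 413.2 -124.7]
sc: handle-end/part
```

Run:
```python
from h import *
S=lambda x,y:((x-400+.5)/5-.5+340,(y+.5)/5-.5+130)
p=get_state()["position"]
n=np.array(camera_info("scene")["R"])[0,:2]; n=n/np.linalg.norm(n)
q=ray("scene",S(651,110),160)
print("lateral (right +): pot",n@q,"gripper",n@p[:2], q.round(1))
# tangents in top view: left-most pot wall base edge at z=135.., known radius 30
K=lambda x,y:((x+.5)/5-.5+340,(y+.5)/5-.5+170)
for px in((290,245),(300,268),(330,285)): 
    w=ray("top",K(*px),135.5); print("rim pt",w.round(1),"dist to gripper axis",np.linalg.norm(w-p[:2]).round(1))
for px in((325,175),(313,210),(325,245)):
    w=ray("top",K(*px),135+69); print("lid pt",w.round(1),"dist",np.linalg.norm(w-p[:2]).round(1))
```

```text
lateral (right +): pot -150.3068346470248 gripper -148.26837759757365 [ 449.7 -148.3]
rim pt [ 453.  -131.2] dist to gripper axis 27.9
rim pt [ 441.5 -135. ] dist to gripper axis 29.6
rim pt [ 432.5 -148.6] dist to gripper axis 28.9
lid pt [ 473.6 -135.7] dist 26.5
lid pt [ 457.9 -128.7] dist 29.6
lid pt [ 441.7 -132.6] dist 31.4
```

The pot is held level and centred to within 2 mm of the gripper axis. The bottle stands upright in bay 1: bulb at top (374,225), about 5 mm off centre along the row. I lower the pot to just inside the rim and check the forces.

```bash
python3 -m pendant '[{"travel":[0,0.003,0.08],"rot":[0,0,0],"grip":0},{"travel":[0,0,0.15],"rot":[0,0,0],"grip":0},{"travel":[0,0,0.18],"rot":[0,0,0],"grip":0},{"travel":[0,0,0.16],"rot":[0,0,0],"grip":0},{"travel":[0,0,0.12],"rot":[0,0,0],"grip":0},{"travel":[0,0,0.1],"rot":[0,0,0],"grip":0},{"travel":[0,0,0.06],"rot":[0,0,0],"grip":0},{"travel":[0,0,0.04],"rot":[0,0,0],"grip":0}]'
python3 -m pendant '[{"travel":[0,0,0.04],"rot":[0,0,0],"grip":0},{"travel":[0,0,0.04],"rot":[0,0,0],"grip":0},{"travel":[0,0,0.03],"rot":[0,0,0],"grip":0},{"travel":[0,0,0.02],"rot":[0,0,0],"grip":0},{"travel":[0,0,0],"rot":[0,0,0],"grip":0},{"travel":[0,0,0],"rot":[0,0,0],"grip":0},{"travel":[0,0,0],"rot":[0,0,0],"grip":0},{"travel":[0,0,0],"rot":[0,0,0],"grip":0}]'
python3 -c "
from h import *
go(459.9,-158.6,54.5,10.1)"
```

```text
time: 21.7
position: [460.1, -159.1, 72.7]
tcp_rot: [2.017, 2.408, 0.0]
force: [-0.0, -0.4, -2.4]
finger_gap: 57.5
gripper_force: 64.8
time: 22.7
position: [460.0, -159.0, 57.5]
tcp_rot: [2.017, 2.408, 0.0]
force: [-0.3, 0.2, -3.1]
finger_gap: 57.7
gripper_force: 64.8
t 22.7 pos [ 460.  -159.    57.5] yaw 10.1 tilt [ 0.0002 -0.0001] gap 57.7 F [-0.3  0.2 -3.1] gf 64.8
 travel now-axes [ 0.004 -0.001  0.025]  final-axes [ 0.004 -0.001  0.025] rotz 0.0
```

```bash
python3 -m pendant '[{"travel":[0,0,0.012],"rot":[0,0,0],"grip":0},{"travel":[0,0,0.011],"rot":[0,0,0],"grip":0},{"travel":[0,0,0],"rot":[0,0,0],"grip":0},{"travel":[0,0,0],"rot":[0,0,0],"grip":0.75},{"travel":[0,0,0],"rot":[0,0,0],"grip":0.85},{"travel":[0,0,0],"rot":[0,0,0],"grip":1},{"travel":[0,0,0],"rot":[0,0,0],"grip":1},{"travel":[0,0,0],"rot":[0,0,0],"grip":1}]'
python3 -m pendant '[{"travel":[0,0,-0.08],"rot":[0,0,0],"grip":1},{"travel":[0,0,-0.15],"rot":[0,0,0],"grip":1},{"travel":[0,0,-0.2],"rot":[0,0,0],"grip":1},{"travel":[0,0,-0.2],"rot":[0,0,0],"grip":1},{"travel":[0,0,-0.2],"rot":[0,0,0],"grip":1},{"travel":[0,0,-0.2],"rot":[0,0,0.04],"grip":1},{"travel":[0,0,-0.03],"rot":[0,0,0.08],"grip":1},{"travel":[0,0,0],"rot":[0,0,0.067],"grip":1}]'|head -2
python3 - <<'E'
from h import *
import cv2
go(460.5,152.5,57,-6.8)
E
```

```text
time: 23.7
position: [460.0, -159.0, 54.6]
tcp_rot: [-2.017, -2.408, 0.0]
force: [0.5, -0.4, -0.3]
finger_gap: 85.5
gripper_force: 0.0
time: 24.7
position: [460.1, -159.0, 183.1]
t 24.7 pos [ 460.1 -159.   183.1] yaw -6.9 tilt [0.0018 0.0001] gap 85.4 F [ 0.   0.5 -0.1] gf 0.0
 travel now-axes [ 2.577 -0.313  1.051]  final-axes [ 2.578 -0.304  1.051] rotz -0.002
```

```bash
python3 -m pendant '[{"travel":[0.12,-0.014,0],"rot":[0,0,0],"grip":1},{"travel":[0.25,-0.029,0],"rot":[0,0,0],"grip":1},{"travel":[0.3,-0.035,0],"rot":[0,0,0],"grip":1},{"travel":[0.4,-0.047,0],"rot":[0,0,0],"grip":1},{"travel":[0.4,-0.047,0],"rot":[0,0,0],"grip":1},{"travel":[0.4,-0.047,0],"rot":[0,0,0],"grip":1},{"travel":[0.37,-0.044,0],"rot":[0,0,0],"grip":1},{"travel":[0.25,-0.03,0],"rot":[0,0,0],"grip":1}]'|head -2
python3 -m pendant '[{"travel":[0.088,-0.011,0.04],"rot":[0,0,0],"grip":1},{"travel":[0,0,0.12],"rot":[0,0,0],"grip":1},{"travel":[0,0,0.12],"rot":[0,0,0],"grip":1},{"travel":[0,0,0.12],"rot":[0,0,0],"grip":1},{"travel":[0,0,0.08],"rot":[0,0,0],"grip":1},{"travel":[0,0,0],"rot":[0,0,0],"grip":1},{"travel":[0,0,0],"rot":[0,0,0],"grip":1},{"travel":[0,0,0],"rot":[0,0,0],"grip":1}]'|head -2
python3 - <<'E'
from h import *
import cv2
go(460.5,152.5,57,-6.8)
s=grab_frame("scene"); t=grab_frame("top")
cv2.imwrite("pics/s7.png",s[:,:,::-1]);cv2.imwrite("pics/t7.png",t[:,:,::-1])
cv2.imwrite("pics/a7.png",cv2.resize(np.hstack([s[130:250,225:425],t[170:290,290:410]])[:,:,::-1],None,fx=2.5,fy=2.5,interpolation=cv2.INTER_CUBIC))
E
```

```text
time: 25.7
position: [459.1, 144.9, 181.9]
time: 26.7
position: [460.3, 152.5, 124.6]
t 26.7 pos [460.3 152.5 124.6] yaw -6.7 tilt [0.0008 0.0004] gap 85.4 F [0.3 0.5 0. ] gf 0.0
 travel now-axes [-0.     0.002  0.564]  final-axes [-0.     0.002  0.564] rotz 0.001
```

View pics/a7.png

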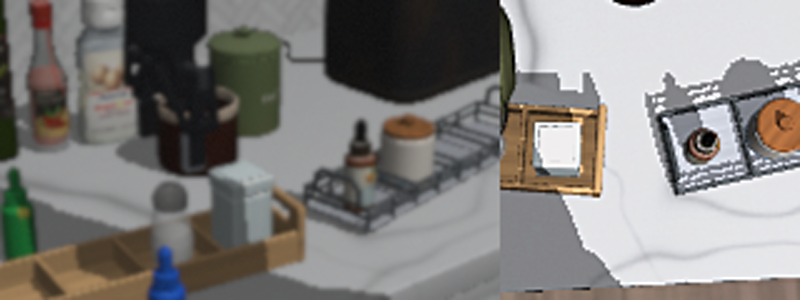

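The bottle and pot stand upright in wire bays 1 and 2. The fingers, at scene crop x≈150 and 193, straddle the salt dome at (170,190). I descend and grasp.

```bash
python3 -m pendant '[{"travel":[0,0.002,0.1],"rot":[0,0,0],"grip":1},{"travel":[0,0,0.12],"rot":[0,0,0],"grip":1},{"travel":[0,0,0.12],"rot":[0,0,0],"grip":1},{"travel":[0,0,0.1],"rot":[0,0,0],"grip":1},{"travel":[0,0,0.08],"rot":[0,0,0],"grip":1},{"travel":[0,0,0.044],"rot":[0,0,0],"grip":1},{"travel":[0,0,0],"rot":[0,0,0],"grip":1},{"travel":[0,0,0],"rot":[0,0,0],"grip":0}]'|head -2
python3 -m pendant '[{"travel":[0,0,0],"rot":[0,0,0],"grip":0},{"travel":[0,0,0],"rot":[0,0,0],"grip":0},{"travel":[0,0,0],"rot":[0,0,0],"grip":0},{"travel":[0,0,0],"rot":[0,0,0],"grip":0},{"travel":[0,0,0],"rot":[0,0,0],"grip":0},{"travel":[0,0,-0.03],"rot":[0,0,0],"grip":0},{"travel":[0,0,-0.04],"rot":[0,0,0],"grip":0},{"travel":[0,0,-0.05],"rot":[0,0,0],"grip":0}]'
python3 -c "
from h import *
go(474,-237.4,190,10.1)"
```

```text
time: 27.8
position: [460.4, 152.5, 56.8]
time: 28.8
position: [460.2, 152.4, 71.3]
tcp_rot: [-2.348, -2.087, 0.0]
force: [-0.1, 0.1, -1.6]
finger_gap: 42.4
gripper_force: 60.7
t 28.8 pos [460.2 152.4  71.3] yaw -6.7 tilt [-0.0001 -0.0001] gap 42.4 F [-0.1  0.1 -1.6] gf 60.7
 travel now-axes [-3.213  0.495 -0.989]  final-axes [-3.218 -0.456 -0.989] rotz -0.187
```

```bash
python3 -m pendant '[{"travel":[0,0,-0.1],"rot":[0,0,0],"grip":0},{"travel":[0,0,-0.17],"rot":[0,0,0],"grip":0},{"travel":[0,0,-0.2],"rot":[0,0,0],"grip":0},{"travel":[0,0,-0.2],"rot":[0,0,0],"grip":0},{"travel":[0,0,-0.2],"rot":[0,0,0],"grip":0},{"travel":[0,0,-0.12],"rot":[0,0,-0.047],"grip":0},{"travel":[0,0,0],"rot":[0,0,-0.08],"grip":0},{"travel":[0,0,0],"rot":[0,0,-0.06],"grip":0}]'|head -2
python3 -m pendant '[{"travel":[-0.08,-0.011,0],"rot":[0,0,0],"grip":0},{"travel":[-0.16,-0.023,0],"rot":[0,0,0],"grip":0},{"travel":[-0.25,-0.035,0],"rot":[0,0,0],"grip":0},{"travel":[-0.28,-0.04,0],"rot":[0,0,0],"grip":0},{"travel":[-0.28,-0.04,0],"rot":[0,0,0],"grip":0},{"travel":[-0.28,-0.04,0],"rot":[0,0,0],"grip":0},{"travel":[-0.28,-0.04,0],"rot":[0,0,0],"grip":0},{"travel":[-0.28,-0.04,0],"rot":[0,0,0],"grip":0}]'|head -2
python3 -m pendant '[{"travel":[-0.28,-0.04,0],"rot":[0,0,0],"grip":0},{"travel":[-0.28,-0.04,0],"rot":[0,0,0],"grip":0},{"travel":[-0.28,-0.04,0],"rot":[0,0,0],"grip":0},{"travel":[-0.25,-0.035,0],"rot":[0,0,0],"grip":0},{"travel":[-0.15,-0.021,0],"rot":[0,0,0],"grip":0},{"travel":[-0.09,-0.013,0],"rot":[0,0,0],"grip":0},{"travel":[0,0,0],"rot":[0,0,0],"grip":0},{"travel":[0,0,0],"rot":[0,0,0],"grip":0}]'
python3 - <<'E'
from h import *
import cv2
go(474,-237.4,60,10.1)
cv2.imwrite("pics/s8.png",grab_frame("scene")[:,:,::-1]);cv2.imwrite("pics/t8.png",grab_frame("top")[:,:,::-1])
E
```

```text
time: 29.8
position: [460.1, 152.5, 190.2]
time: 30.8
position: [467.8, -78.3, 189.8]
time: 31.8
position: [473.9, -236.5, 189.6]
tcp_rot: [-2.016, -2.409, -0.0]
force: [-0.2, -0.9, -1.3]
finger_gap: 42.6
gripper_force: 60.8
t 31.8 pos [ 473.9 -236.5  189.6] yaw 10.2 tilt [-0.0003  0.0006] gap 42.6 F [-0.2 -0.9 -1.3] gf 60.8
 travel now-axes [-8.00e-03 -1.00e-03  1.08e+00]  final-axes [-7.00e-03 -1.00e-03  1.08e+00] rotz 0.001
```

```bash
python3 -m pendant '[{"travel":[-0.008,0,0.08],"rot":[0,0,0],"grip":0},{"travel":[0,0,0.15],"rot":[0,0,0],"grip":0},{"travel":[0,0,0.2],"rot":[0,0,0],"grip":0},{"travel":[0,0,0.18],"rot":[0,0,0],"grip":0},{"travel":[0,0,0.15],"rot":[0,0,0],"grip":0},{"travel":[0,0,0.12],"rot":[0,0,0],"grip":0},{"travel":[0,0,0.08],"rot":[0,0,0],"grip":0},{"travel":[0,0,0.05],"rot":[0,0,0],"grip":0}]'|head -2
python3 -m pendant '[{"travel":[0,0,0.03],"rot":[0,0,0],"grip":0},{"travel":[0,0,0.02],"rot":[0,0,0],"grip":0},{"travel":[0,0,0.01],"rot":[0,0,0],"grip":0},{"travel":[0,0,0],"rot":[0,0,0],"grip":0},{"travel":[0,0,0],"rot":[0,0,0],"grip":0},{"travel":[0,0,0],"rot":[0,0,0],"grip":0},{"travel":[0,0,0],"rot":[0,0,0],"grip":0},{"travel":[0,0,0],"rot":[0,0,0],"grip":0}]'
python3 -c "
from h import *
go(474,-237.4,58.8,10.1)"
```

```text
time: 32.9
position: [474.1, -238.5, 68.1]
time: 33.9
position: [474.1, -238.6, 61.4]
tcp_rot: [2.017, 2.408, 0.0]
force: [0.7, 0.2, -1.9]
finger_gap: 42.5
gripper_force: 60.8
t 33.9 pos [ 474.1 -238.6   61.4] yaw 10.1 tilt [ 0.0001 -0.    ] gap 42.5 F [ 0.7  0.2 -1.9] gf 60.8
 travel now-axes [0.01  0.001 0.021]  final-axes [0.01  0.001 0.021] rotz 0.0
```

```bash
python3 -m pendant '[{"travel":[0.008,0,0.011],"rot":[0,0,0],"grip":0},{"travel":[0,0,0.01],"rot":[0,0,0],"grip":0},{"travel":[0,0,0],"rot":[0,0,0],"grip":0},{"travel":[0,0,0],"rot":[0,0,0],"grip":0.6},{"travel":[0,0,0],"rot":[0,0,0],"grip":0.8},{"travel":[0,0,0],"rot":[0,0,0],"grip":1},{"travel":[0,0,0],"rot":[0,0,0],"grip":1},{"travel":[0,0,0],"rot":[0,0,0],"grip":1}]'
python3 -m pendant '[{"travel":[0,0,-0.08],"rot":[0,0,0],"grip":1},{"travel":[0,0,-0.15],"rot":[0,0,0],"grip":1},{"travel":[0,0,-0.2],"rot":[0,0,0],"grip":1},{"travel":[0,0,-0.2],"rot":[0,0,0],"grip":1},{"travel":[0,0,-0.2],"rot":[0,0,0],"grip":1},{"travel":[0,0,-0.2],"rot":[0,0,0.03],"grip":1},{"travel":[0,0,-0.03],"rot":[0,0,0.07],"grip":1},{"travel":[0,0,0],"rot":[0,0,0.062],"grip":1}]'|head -2
python3 - <<'E'
from h import *
import cv2
go(448.8,76.9,59,-4.5)
E
```

```text
time: 34.9
position: [473.9, -237.6, 58.8]
tcp_rot: [-2.017, -2.408, 0.0]
force: [1.2, -0.4, 0.2]
finger_gap: 85.5
gripper_force: 0.0
time: 35.9
position: [474.1, -237.6, 187.3]
t 35.9 pos [ 474.1 -237.6  187.3] yaw -4.7 tilt [ 0.0018 -0.0002] gap 85.4 F [ 0.1  0.2 -0. ] gf 0.0
 travel now-axes [ 2.595 -0.425  1.069]  final-axes [ 2.596 -0.416  1.069] rotz -0.002
```

```bash
python3 -m pendant '[{"travel":[0.12,-0.019,0],"rot":[0,0,0],"grip":1},{"travel":[0.25,-0.04,0],"rot":[0,0,0],"grip":1},{"travel":[0.3,-0.048,0],"rot":[0,0,0],"grip":1},{"travel":[0.4,-0.064,0],"rot":[0,0,0],"grip":1},{"travel":[0.4,-0.064,0],"rot":[0,0,0],"grip":1},{"travel":[0.4,-0.064,0],"rot":[0,0,0],"grip":1},{"travel":[0.37,-0.06,0],"rot":[0,0,0],"grip":1},{"travel":[0.25,-0.04,0],"rot":[0,0,0],"grip":1}]'|head -2
python3 -m pendant '[{"travel":[0.106,-0.017,0.04],"rot":[0,0,0],"grip":1},{"travel":[0,0,0.12],"rot":[0,0,0],"grip":1},{"travel":[0,0,0.12],"rot":[0,0,0],"grip":1},{"travel":[0,0,0.12],"rot":[0,0,0],"grip":1},{"travel":[0,0,0.08],"rot":[0,0,0],"grip":1},{"travel":[0,0,0],"rot":[0,0,0],"grip":1},{"travel":[0,0,0],"rot":[0,0,0],"grip":1},{"travel":[0,0,0],"rot":[0,0,0],"grip":1}]'|head -2
python3 - <<'E'
from h import *
import cv2
go(448.8,76.9,59,-4.5)
s=grab_frame("scene"); t=grab_frame("top")
cv2.imwrite("pics/a8.png",cv2.resize(np.hstack([s[120:240,265:455],t[170:290,350:490]])[:,:,::-1],None,fx=2.4,fy=2.4,interpolation=cv2.INTER_CUBIC))
E
```

```text
time: 36.9
position: [448.4, 66.9, 186.2]
time: 37.9
position: [448.7, 76.9, 128.8]
t 37.9 pos [448.7  76.9 128.8] yaw -4.5 tilt [0.0008 0.0002] gap 84.9 F [-0.2 -0.5  0.3] gf 0.0
 travel now-axes [0.    0.    0.582]  final-axes [0.    0.001 0.582] rotz 0.0
```

View pics/a8.png

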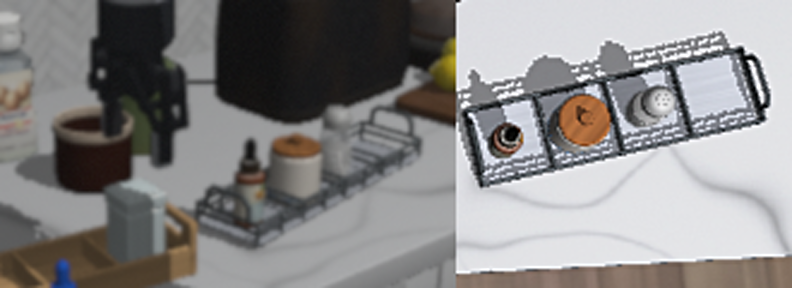

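Three seasonings stand upright in bays 1–3. The finger tips at crop (112,135) and (162,165) straddle the tin top at (136,192). I grasp the tin.

```bash
python3 -m pendant '[{"travel":[0,0,0.1],"rot":[0,0,0],"grip":1},{"travel":[0,0,0.12],"rot":[0,0,0],"grip":1},{"travel":[0,0,0.12],"rot":[0,0,0],"grip":1},{"travel":[0,0,0.1],"rot":[0,0,0],"grip":1},{"travel":[0,0,0.09],"rot":[0,0,0],"grip":1},{"travel":[0,0,0.052],"rot":[0,0,0],"grip":1},{"travel":[0,0,0],"rot":[0,0,0],"grip":1},{"travel":[0,0,0],"rot":[0,0,0],"grip":0}]'|head -2
python3 -m pendant '[{"travel":[0,0,0],"rot":[0,0,0],"grip":0},{"travel":[0,0,0],"rot":[0,0,0],"grip":0},{"travel":[0,0,0],"rot":[0,0,0],"grip":0},{"travel":[0,0,0],"rot":[0,0,0],"grip":0},{"travel":[0,0,0],"rot":[0,0,0],"grip":0},{"travel":[0,0,-0.03],"rot":[0,0,0],"grip":0},{"travel":[0,0,-0.04],"rot":[0,0,0],"grip":0},{"travel":[0,0,-0.05],"rot":[0,0,0],"grip":0}]'
python3 -c "
from h import *
go(488,-316.1,190,10.1)"
```

```text
time: 39.0
position: [448.6, 76.9, 58.8]
time: 40.0
position: [448.4, 76.8, 73.3]
tcp_rot: [-2.307, -2.133, 0.0]
force: [0.2, -0.4, -1.5]
finger_gap: 47.4
gripper_force: 61.7
t 40.0 pos [448.4  76.8  73.3] yaw -4.5 tilt [-0.0001 -0.0001] gap 47.4 F [ 0.2 -0.4 -1.5] gf 61.7
 travel now-axes [-3.239  0.584 -0.972]  final-axes [-3.281 -0.25  -0.972] rotz -0.162
```

```bash
python3 -m pendant '[{"travel":[0,0,-0.1],"rot":[0,0,0],"grip":0},{"travel":[0,0,-0.17],"rot":[0,0,0],"grip":0},{"travel":[0,0,-0.2],"rot":[0,0,0],"grip":0},{"travel":[0,0,-0.2],"rot":[0,0,0],"grip":0},{"travel":[0,0,-0.18],"rot":[0,0,0],"grip":0},{"travel":[0,0,-0.12],"rot":[0,0,-0.032],"grip":0},{"travel":[0,0,0],"rot":[0,0,-0.07],"grip":0},{"travel":[0,0,0],"rot":[0,0,-0.06],"grip":0}]'|head -2
python3 -m pendant '[{"travel":[-0.08,-0.006,0],"rot":[0,0,0],"grip":0},{"travel":[-0.16,-0.012,0],"rot":[0,0,0],"grip":0},{"travel":[-0.25,-0.019,0],"rot":[0,0,0],"grip":0},{"travel":[-0.28,-0.021,0],"rot":[0,0,0],"grip":0},{"travel":[-0.28,-0.021,0],"rot":[0,0,0],"grip":0},{"travel":[-0.28,-0.021,0],"rot":[0,0,0],"grip":0},{"travel":[-0.28,-0.021,0],"rot":[0,0,0],"grip":0},{"travel":[-0.28,-0.021,0],"rot":[0,0,0],"grip":0}]'|head -2
python3 -m pendant '[{"travel":[-0.28,-0.021,0],"rot":[0,0,0],"grip":0},{"travel":[-0.28,-0.021,0],"rot":[0,0,0],"grip":0},{"travel":[-0.28,-0.021,0],"rot":[0,0,0],"grip":0},{"travel":[-0.25,-0.019,0],"rot":[0,0,0],"grip":0},{"travel":[-0.18,-0.014,0],"rot":[0,0,0],"grip":0},{"travel":[-0.12,-0.01,0],"rot":[0,0,0],"grip":0},{"travel":[0,0,0],"rot":[0,0,0],"grip":0},{"travel":[0,0,0],"rot":[0,0,0],"grip":0}]'
python3 - <<'E'
from h import *
import cv2
go(488,-316.1,60.8,10.1)
s=grab_frame("scene"); t=grab_frame("top")
cv2.imwrite("pics/a9.png",cv2.resize(np.hstack([s[90:230,340:480],t[150:290,390:530]])[:,:,::-1],None,fx=2.8,fy=2.8,interpolation=cv2.INTER_CUBIC))
E
```

```text
time: 41.0
position: [448.3, 77.0, 189.9]
time: 42.0
position: [471.0, -151.2, 189.4]
time: 43.0
position: [488.2, -314.8, 189.2]
tcp_rot: [-2.016, -2.409, -0.001]
force: [-0.0, -0.5, -1.0]
finger_gap: 47.4
gripper_force: 61.8
t 43.0 pos [ 488.2 -314.8  189.2] yaw 10.2 tilt [-0.0004  0.0009] gap 47.4 F [-0.  -0.5 -1. ] gf 61.8
 travel now-axes [-0.012 -0.003  1.07 ]  final-axes [-0.011 -0.003  1.07 ] rotz 0.001
```

View pics/a9.png

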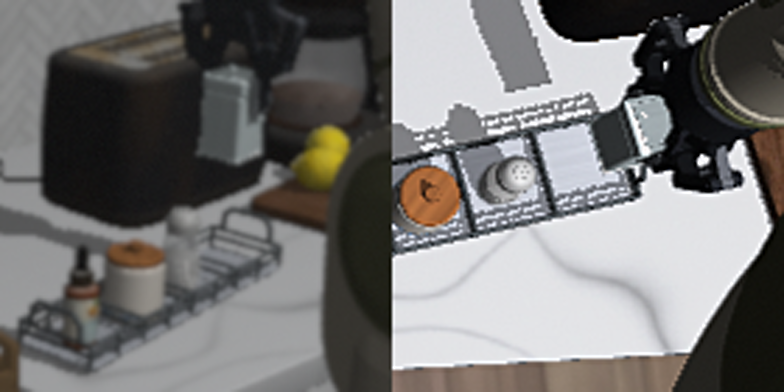

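Run:
```python
from h import *
p=get_state()["position"]; w=ray("top",(463.8,200.2),138); u=np.array([-.1755,.9845])
print(w.round(1),"left edge from gripper axis along row",(u@(w-p[:2])).round(1),"(nominal 23)")
```

```text
[ 489.2 -296. ] left edge from gripper axis along row 18.2 (nominal 23)
```

The tin hangs upright and square to the caddy, perhaps 4 mm right of the gripper axis, so I descend from here without the row correction.

```bash
python3 -m pendant '[{"travel":[0,-0.002,0.08],"rot":[0,0,0],"grip":0},{"travel":[0,0,0.15],"rot":[0,0,0],"grip":0},{"travel":[0,0,0.2],"rot":[0,0,0],"grip":0},{"travel":[0,0,0.18],"rot":[0,0,0],"grip":0},{"travel":[0,0,0.13],"rot":[0,0,0],"grip":0},{"travel":[0,0,0.12],"rot":[0,0,0],"grip":0},{"travel":[0,0,0.08],"rot":[0,0,0],"grip":0},{"travel":[0,0,0.05],"rot":[0,0,0],"grip":0}]'|head -2
python3 -m pendant '[{"travel":[0,0,0.03],"rot":[0,0,0],"grip":0},{"travel":[0,0,0.02],"rot":[0,0,0],"grip":0},{"travel":[0,0,0.01],"rot":[0,0,0],"grip":0},{"travel":[0,0,0],"rot":[0,0,0],"grip":0},{"travel":[0,0,0],"rot":[0,0,0],"grip":0},{"travel":[0,0,0],"rot":[0,0,0],"grip":0},{"travel":[0,0,0],"rot":[0,0,0],"grip":0},{"travel":[0,0,0],"rot":[0,0,0],"grip":0}]'
python3 -c "
from h import *
go(488,-315.1,60.8,10.1)"
```

```text
time: 44.1
position: [488.0, -316.0, 70.2]
time: 45.1
position: [488.0, -315.9, 63.4]
tcp_rot: [2.017, 2.408, 0.0]
force: [-0.5, -0.3, -0.3]
finger_gap: 47.3
gripper_force: 61.8
t 45.1 pos [ 488.  -315.9   63.4] yaw 10.1 tilt [ 0. -0.] gap 47.3 F [-0.5 -0.3 -0.3] gf 61.8
 travel now-axes [0.007 0.001 0.022]  final-axes [0.007 0.001 0.022] rotz -0.0
```

```bash
python3 -m pendant '[{"travel":[0.005,0,0.01],"rot":[0,0,0],"grip":0},{"travel":[0,0,0.009],"rot":[0,0,0],"grip":0},{"travel":[0,0,0],"rot":[0,0,0],"grip":0},{"travel":[0,0,0],"rot":[0,0,0],"grip":0.65},{"travel":[0,0,0],"rot":[0,0,0],"grip":0.8},{"travel":[0,0,0],"rot":[0,0,0],"grip":1},{"travel":[0,0,0],"rot":[0,0,0],"grip":1},{"travel":[0,0,0],"rot":[0,0,0],"grip":1}]'
python3 -m pendant '[{"travel":[0,0,-0.08],"rot":[0,0,0],"grip":1},{"travel":[0,0,-0.15],"rot":[0,0,0],"grip":1},{"travel":[0,0,-0.2],"rot":[0,0,0],"grip":1},{"travel":[0,0,-0.2],"rot":[0,0,0],"grip":1},{"travel":[0,0,-0.2],"rot":[0,0,0],"grip":1},{"travel":[0,0,-0.2],"rot":[0,0,0],"grip":1},{"travel":[0,0,-0.1],"rot":[0,0,0],"grip":1},{"travel":[0,0,0],"rot":[0,0,0],"grip":1}]'
python3 - <<'E'
from h import *
import cv2
s=grab_frame("scene"); t=grab_frame("top")
cv2.imwrite("pics/a10.png",cv2.resize(np.hstack([s[110:250,220:430],t[150:290,340:500]])[:,:,::-1],None,fx=2.1,fy=2.1,interpolation=cv2.INTER_CUBIC))
E
```

```text
time: 46.1
position: [487.9, -315.3, 61.1]
tcp_rot: [2.017, 2.408, 0.0]
force: [0.4, -0.0, 0.0]
finger_gap: 85.4
gripper_force: 0.0
time: 47.1
position: [488.2, -315.4, 197.9]
tcp_rot: [2.016, 2.407, 0.001]
force: [-0.2, 0.2, -1.2]
finger_gap: 85.4
gripper_force: 0.0
```

View pics/a10.png

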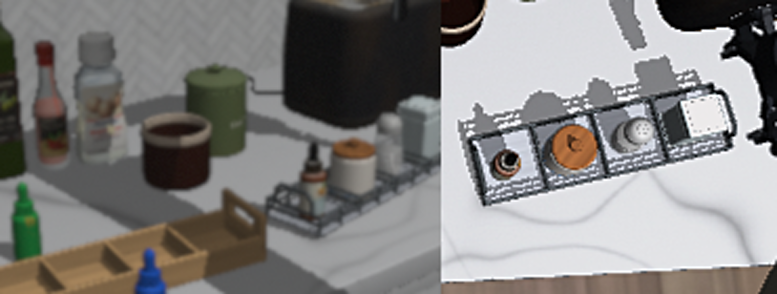

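All four stand upright in their bays in the order essence, mustard, salt, tin (top crop x≈507, 573, 633, 703). The wooden caddy is empty, the cup is where it was, and the gripper is clear.

```bash
python3 -c "
from cell import *
print(hand_in())"
```

```text
the job is handed in; nothing more can be done
None
```

The job is handed in at about 47 s on the robot's clock: all four seasonings stand upright in the wire caddy in their old order (essence bottle, mustard pot, salt shaker, tin), and the arm never reached toward the cup or mill; no verdict came back.

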